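# Set the height stop to the copper sample and clamp it

### The job

On the blue-headed stop stand, push the black-topped stop rod gently down until its orange, rubber-soled foot rests on the copper sample, with no more than a light press (well under 12 N), then swing the red-knobbed clamp lever clockwise all the way to its end so that the stop is locked. Leave the sample standing where it is on the post, and do not disturb the things around.

Things in the scene. Friction and masses are not known exactly. Their poses are not given: they have to be found in the camera images.
- stand: Stop stand bolted to the bench, upright, turned up to 25 degrees either way. Origin: centre of the underside of its dark base plate (130 x 190 x 18 mm; x away from the robot at yaw 0, y left, z up). A 36 mm square column at (0, 45) mm carries the fixed blue head, 44 x 150 mm, 155 to 190 mm above the bench. Stop rod through the head at (0, -45); clamp lever pivots on the head at (0, 45).
- stop_rod: Vertical sliding stop rod, 12 mm steel, about 0.25 kg. Origin: centre of the steel rod's lower end; starts 142 to 150 mm above the bench, can go down to 60 mm. Under it an orange foot (26 mm across) on a brass thread, screwed out differently each time: the underside of its black rubber sole is 10 to 40 mm below this origin. Friction holds the rod where it is left; 3 to 5 N on its knob makes it slide.
- stop_knob_top (a point): Centre of the flat top of the black round knob on the stop rod (34 mm across, 14 mm thick; below it the 12 mm steel rod). 140 mm above the lower end of the steel rod; moves with the rod. Once the foot meets the sample the push needed grows by about 5 N per mm (the rubber sole gives 2.5 mm at most).
- clamp_lever (a joint): Clamp lever angle, rad: 0 = fully open, pointing to the stand's -x (towards the robot at yaw 0); grows clockwise seen from above; 1.5 = end stop, locked, pointing nearly to the stand's +y, away from the rod. Starts at 0 to 0.35. Turns in the level plane; stiff (about 3 N at the knob) and stays where it is left.
- clamp_pivot (a point): Point on the lever's vertical pivot axis, on top of the head, at the underside of the lever's hub (194 mm above the bench).
- clamp_knob_top (a point): Centre of the top of the upright red knob at the end of the clamp lever: a plain cylinder 16 mm in diameter, 45 mm tall (197 to 242 mm above the bench), 70 mm from the pivot axis. The lever's 10 mm thick dark bar joins it 202 mm above the bench; the knob is fixed to the bar, but can turn between fingertips.
- post: Fixed round steel post under the stop rod, 52 mm across; its top lies 60 mm above this origin (38 to 58 mm above the bench, set differently each time).
- sample: Loose copper disc, 38 mm in diameter, 25 mm high, about 0.25 kg, standing on the post under the foot, up to about 4 mm off the rod's axis. Origin: centre of its underside.
- spare_grey: Loose aluminium disc, 38 mm in diameter, 20 mm high, on the bench beside the stand. Origin under its centre. To be left alone.
- spare_brass: Loose brass disc, 38 mm in diameter, 32 mm high, on the bench beside the stand. Origin under its centre. To be left alone.
- beaker: Loose open pale plastic beaker, 68 mm across, 90 mm high, on the bench beyond the stand. Origin under its centre. To be left alone.
- potato_a: Loose potato, 72 x 62 x 62 mm. Origin: underside. To be left alone.
- potato_b: Loose darker potato, 72 x 62 x 62 mm. Origin: underside. To be left alone.
- phone: Loose phone lying flat, 150 x 74 x 9 mm. Origin: centre of its underside. To be left alone.
- meter: Loose black test meter, 85 x 140 x 32 mm. Origin: centre of its underside. To be left alone.

How it is judged:
By the outcome, as a careful person would: the job done as asked, in the order asked, and still so for the second after the job is handed in, with the robot touching nothing.
It also fails if it takes over 58 s, if anything falls off the work surface, if the arm or the gripper's body presses on something with over 40 N, if the wrist force passes 120 N, or if a joint passes its speed limit or range.

### The arm

A 6-joint arm with a two-finger parallel gripper is mounted at the origin on the work surface. World frame = base frame: x ahead of the robot, y to its left, z up, the work surface at z = 0. Lengths are in m, angles in rad, forces in N, time in s.
With the tool pointing down it reaches from about 0.3 to 0.775 m from the base axis. Payload 14.6 kg.
Tool frame: the origin (TCP) lies at the very end of the fingers, on their centre line; the grasp point (between the pads) lies 19 mm behind it; z points along the fingers, y is the direction in which the jaws open and shut (so a half turn about z gives the same grasp; the last joint's range is limited). The gripper opens to 94 mm and grips with 3 to 60 N. Pads are 16 mm wide; open, the fingers measure 119 mm over their backs; the gripper's body (75 mm by 177 mm) begins 78 mm behind the grasp point.
Start: joints at [-1.284, 0.3, 1.521, -0, 1.321, -0.067], TCP at [0.191, -0.516, 0.205] pointing down, gripper open.
Joint ranges: [-3.03, 3.03], [-0.79, 2.21], [0.23, 2.52], [-1.04, 4.18], [0, 3.07], [-2.55, 2.55]. Speed limits (rad/s): [2.22, 2.22, 2.57, 3.14, 3.14, 3.14].

### API

Orientations are given as [roll, pitch, yaw] about the fixed x, y, z axes, in that order (R = Rz(yaw) Ry(pitch) Rx(roll)).
In Python, from station import status, camera, ctrl gives the robot as it stands. The module is installed in compiled form; this text tells all that it offers.
- The arm moves only by the shell command python3 -m jog 'ROWS' [FORCE]. ROWS is JSON, a list of rows, each a list of 7 numbers: the shift along the tool's x, y, z each as a share of 1000 mm, from -1 to 1, then the turn, a rotation vector about the tool's x, y, z each as a share of pi/2 rad, from -1 to 1, then the opening, from -1 (shut) to 1 (fully open), so that 0 is half open. A call has 1 to 20 rows; each row is the pose to reach, as a shift and turn from the pose measured when the call began, along the tool's axes at that moment; what a row does not reach only later rows make up. A row lasts 1/10 s, in which the tool goes at most 50 mm and 8.59 degrees, less where a joint would pass 70% of its speed; a pose out of reach is approached as far as the arm can. A call with a number of a shift or a turn outside -1 to 1 is refused whole. A call with a gripper value outside its range is refused whole. The fingers move at their own pace and stop on an object; FORCE is the grip in N (left out, the last holds). Time passes only in rows, so rows that repeat a pose let the fingers close. It gives the time, the measured TCP pose, the force and the opening at its end, in the units of the state.
- status.get_obs(): the state, without advancing time (a new reading comes with each control period).
- camera(name): name is "scene" or "top" or "wrist"; returns a dict with "image" (480x640x3 uint8, red, green, blue), "fx", "fy", "cx", "cy" (pixels), "world_from_camera" (4x4, takes a point from camera to world coordinates). Camera axes: x right, y down, z forward; pixel columns grow to the right and rows downward; lengths in m; the calibration is good to about 2 mm. A picture is of the moment at which its call begins. There is no depth.
- ctrl.hand_in(): hands the job in, once; it reports no verdict.
The state is a dict: "time_s": time; "qpos": joint angles; "joint_vel": joint speeds; "tau": joint torques, N m; "ee_pos": TCP position; "eef_rot": TCP orientation; "force": force on the tool from outside, world axes, zero at the start; "moment": the same for the moment, N m; "grip_width": finger opening in m.
Only numpy, scipy, OpenCV 4.12 (cv2) and the standard library are available. Lean on these libraries where they do the work, as an engineer would, in place of code of your own. Each camera call takes 0.05 s, during which the arm holds its last target.

## Working session

There is one attempt and no reset: what is moved stays moved. The work goes in short steps, Python scripts to look and compute and a shell command to move; the robot and the scene stay as the last step left them, time stands still between calls to the robot, and variables do not carry over. Pictures are saved under pics/ and viewed, and the job is handed in when it is done.

```bash
mkdir -p pics
cat > h.py <<'E'
import numpy as np, cv2
from station import status, camera, ctrl
def snap(n,tag):
    c=camera(n); cv2.imwrite(f'pics/{tag}.png',c['image'][:,:,::-1]); 
    np.savez(f'pics/{tag}.npz',**{k:np.array(v) for k,v in c.items()}); return c
def load(tag): return dict(np.load(f'pics/{tag}.npz'))
def proj(c,P):
    M=np.linalg.inv(c['world_from_camera']);p=M[:3,:3]@np.array(P)+M[:3,3]
    return np.array([c['fx']*p[0]/p[2]+c['cx'],c['fy']*p[1]/p[2]+c['cy']])
def ray(c,u,v):
    W=c['world_from_camera'];d=np.array([(u-c['cx'])/c['fx'],(v-c['cy'])/c['fy'],1.]);return W[:3,3],W[:3,:3]@d
def onz(c,u,v,z):
    o,d=ray(c,u,v);return o+d*(z-o[2])/d[2]
def tri(*obs):
    A=np.zeros((3,3));b=np.zeros(3)
    for c,u,v in obs:
        o,d=ray(c,u,v);d=d/np.linalg.norm(d);Q=np.eye(3)-np.outer(d,d);A+=Q;b+=Q@o
    return np.linalg.solve(A,b)
E
python3 - <<'E'
from h import *
for n in ['scene','top','wrist']:
    c=snap(n,n+'0'); print(n,c['fx'],np.round(c['world_from_camera'],3).tolist())
print(status.get_obs())
E
```

```text
scene 618.3853611867581 [[-0.768, 0.497, -0.404, 1.139], [0.641, 0.589, -0.493, 0.662], [-0.007, -0.638, -0.77, 1.244], [0.0, 0.0, 0.0, 1.0]]
top 539.8482087449077 [[0.02, -0.991, 0.132, 0.379], [-1.0, -0.017, 0.024, -0.045], [-0.021, -0.133, -0.991, 1.719], [0.0, 0.0, 0.0, 1.0]]
wrist 365.6331601884092 [[0.346, -0.898, -0.272, 0.269], [-0.938, -0.332, -0.098, -0.486], [-0.002, 0.289, -0.957, 0.385], [0.0, 0.0, 0.0, 1.0]]
{'time_s': 0.15, 'qpos': array([-1.28362698e+00,  3.00328398e-01,  1.52140587e+00,  1.32291216e-05,
        1.32067598e+00, -6.65980284e-02]), 'joint_vel': array([-1.47593853e-03, -1.05281433e-03, -2.42953855e-03, -1.13379297e-03,
       -4.61996644e-04, -8.01062874e-05]), 'tau': array([ 4.03693903e-04, -5.31957901e+01, -3.52821600e+01,  7.08009163e-02,
        2.35492626e-02, -6.15457270e-05]), 'ee_pos': array([ 0.19048918, -0.5157668 ,  0.20503873]), 'eef_rot': array([-3.14077772e+00, -6.71964806e-05,  3.53764068e-01]), 'force': array([-0.54682034, -0.03353313, -0.06183311]), 'moment': array([-0.04324941, -0.05480044, -0.00794617]), 'grip_width': 0.09384443195564077}
```

View pics/scene0.png

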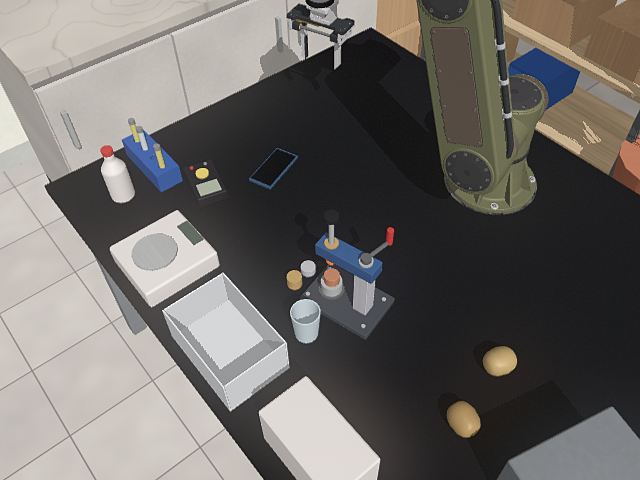

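View pics/top0.png

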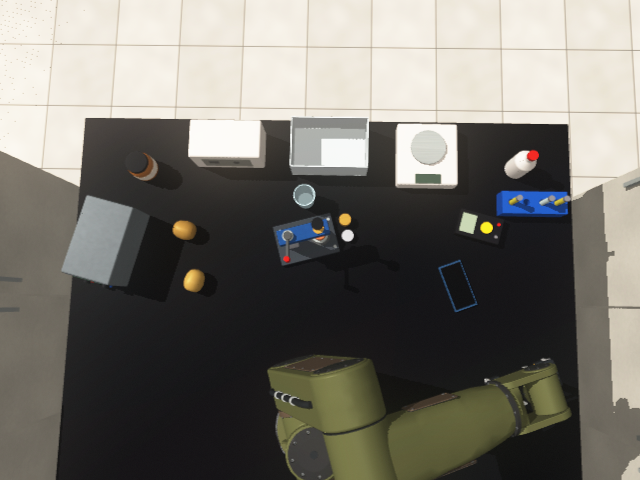

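View pics/wrist0.png

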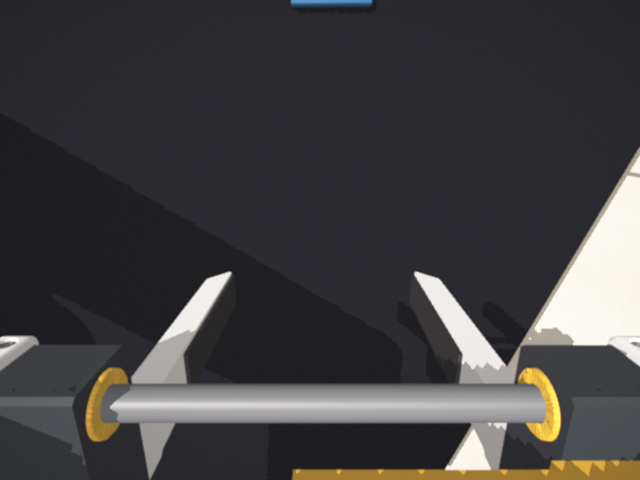

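The scene view shows the blue head at about (350,257), the red knob at (390,236), the black knob against black at (331,216) and the copper sample at (331,277). In the top view the red knob is at (286,259) and the head runs from (285,237) to (325,227).

Run:
```python
from h import *
a=load('scene0')['image'];b=load('top0')['image']
A=cv2.resize(a[195:345,270:410],None,fx=4,fy=4,interpolation=2)[:,:,::-1]
B=cv2.resize(b[175:275,265:365],None,fx=6,fy=6,interpolation=2)[:,:,::-1]
A=np.clip(A.astype(float)*1.6+20,0,255);B=np.clip(B.astype(float)*1.6+20,0,255)
cv2.imwrite('pics/s0z.png',A);cv2.imwrite('pics/t0z.png',B)
```

```text
[ WARN:0@0.509] global loadsave.cpp:1063 imwrite_ Unsupported depth image for selected encoder is fallbacked to CV_8U.
```

View pics/s0z.png

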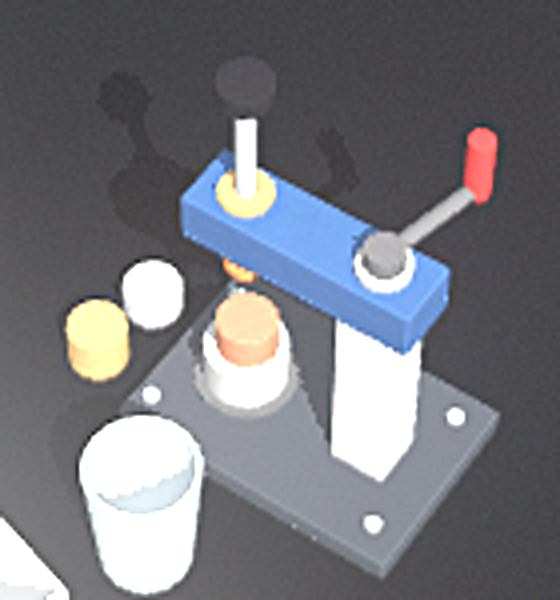

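View pics/t0z.png

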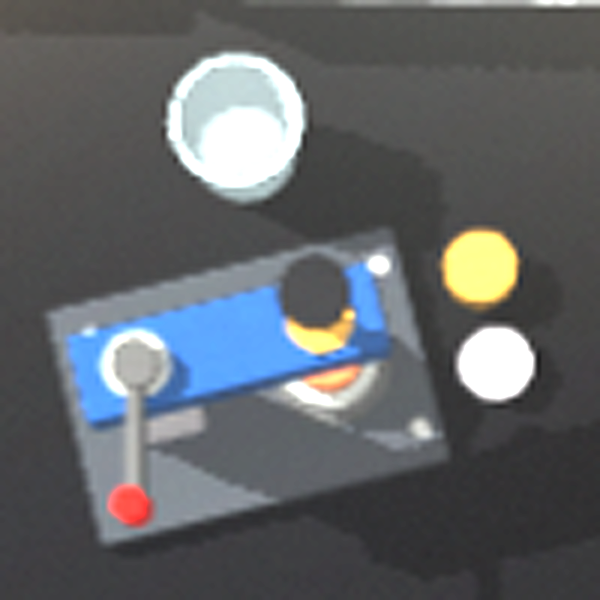

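Run:
```python
from h import *
s=load('scene0');t=load('top0')
S=lambda x,y:(270+(x+.5)/4-.5,195+(y+.5)/4-.5)
T=lambda x,y:(265+(x+.5)/6-.5,175+(y+.5)/6-.5)
cs=[onz(t,*T(*p),.190) for p in [(68,338),(92,427),(388,352),(370,265)]]
print(np.round(cs,4)); c=np.mean(cs,0);print('head c top',c)
d=(cs[0]+cs[1]-cs[2]-cs[3])/2;print('len',np.linalg.norm(d));yaw=np.arctan2(-d[0],d[1]);print('yaw',np.degrees(yaw))
cs=[onz(s,*S(*p),.190) for p in [(225,152),(182,200),(408,318),(450,272)]]
print(np.round(cs,4)); c2=np.mean(cs,0);print('head c scene',c2)
d=(cs[2]+cs[3]-cs[0]-cs[1])/2;print('len',np.linalg.norm(d));print('yaw',np.degrees(np.arctan2(-d[0],d[1])))
print('knob',tri((s,*S(245,80)),(t,*T(316,288))))
print('red',tri((s,*S(482,135)),(t,*T(130,504))),onz(s,*S(482,135),.242),onz(t,*T(130,504),.242))
print('sample top scene edge tri', [onz(s,*S(248,313),z) for z in (.063,.073,.083)])
print('hub', onz(s,*S(386,243),.21),onz(t,*T(135,362),.21))
# base plate corners z=.018
cs=[onz(t,*T(*p),.018) for p in [(46,314),(103,545),(448,460),(392,228)]]
d=(cs[0]+cs[1]-cs[2]-cs[3])/2;print('base',np.mean(cs,0),np.degrees(np.arctan2(-d[0],d[1])),np.linalg.norm(d))
```

```text
[[ 0.5798  0.1265  0.19  ]
 [ 0.5373  0.1137  0.19  ]
 [ 0.5758 -0.0263  0.19  ]
 [ 0.6175 -0.017   0.19  ]]
head c top [0.57759902 0.04921675 0.19      ]
len 0.1467640294146406
yaw 15.03000954884609
[[ 0.5794 -0.0262  0.19  ]
 [ 0.6194 -0.015   0.19  ]
 [ 0.5788  0.124   0.19  ]
 [ 0.5411  0.1159  0.19  ]]
head c scene [0.57968849 0.0496557  0.19      ]
len 0.14600657355312624
yaw 15.67577490611626
knob [0.59150679 0.00544784 0.28611397]
red [0.49689315 0.08914326 0.24541991] [0.49499294 0.0868639  0.242     ] [0.49687108 0.08977519 0.242     ]
sample top scene edge tri [array([ 0.58121616, -0.0046202 ,  0.063     ]), array([0.58593967, 0.00102501, 0.073     ]), array([0.59066318, 0.00667022, 0.083     ])]
hub [0.56514621 0.09032484 0.21      ] [0.56635372 0.09230411 0.21      ]
base [0.57829719 0.04990898 0.018     ] 15.021492034342838 0.1883249213867899
```

```bash
cat >> h.py <<'E'
from scipy.spatial.transform import Rotation as Ro
def row(P,yaw=None):
    o=status.get_obs();R=Ro.from_euler('xyz',o['eef_rot'])
    d=R.inv().apply(np.array(P)-o['ee_pos'])
    G=Ro.from_euler('xyz',[np.pi,0,o['eef_rot'][2] if yaw is None else yaw])
    v=(R.inv()*G).as_rotvec()/(np.pi/2)
    print('row',np.round(d,4).tolist(),np.round(v,4).tolist())
def st():
    o=status.get_obs();print(round(o['time_s'],2),np.round(o['ee_pos'],4),np.round(o['eef_rot'],3),'F',np.round(o['force'],2),'g',round(o['grip_width'],4),np.round(o['qpos'],2))
E
python3 - <<'E'
from h import *
p=status.get_obs()['ee_pos'];row([p[0],p[1],.38]);row([.5905,.0058,.38]);row([.5905,.0058,.33])
E
```

```text
row [0.0, -0.0001, -0.175] [-0.0005, -0.0, 0.0]
row [0.5559, -0.3508, -0.1746] [-0.0005, -0.0, 0.0]
row [0.5559, -0.3508, -0.1246] [-0.0005, -0.0, 0.0]
```

```bash
python3 -m jog '[[0,0,-0.175,0,0,0,-1],[0,0,-0.175,0,0,0,-1],[0,0,-0.175,0,0,0,-1],[0,0,-0.175,0,0,0,-1],[0.556,-0.351,-0.175,0,0,0,-1],[0.556,-0.351,-0.175,0,0,0,-1],[0.556,-0.351,-0.175,0,0,0,-1],[0.556,-0.351,-0.175,0,0,0,-1],[0.556,-0.351,-0.175,0,0,0,-1],[0.556,-0.351,-0.175,0,0,0,-1],[0.556,-0.351,-0.175,0,0,0,-1],[0.556,-0.351,-0.175,0,0,0,-1],[0.556,-0.351,-0.175,0,0,0,-1],[0.556,-0.351,-0.175,0,0,0,-1],[0.556,-0.351,-0.175,0,0,0,-1],[0.556,-0.351,-0.175,0,0,0,-1],[0.556,-0.351,-0.175,0,0,0,-1],[0.556,-0.351,-0.175,0,0,0,-1],[0.556,-0.351,-0.125,0,0,0,-1],[0.556,-0.351,-0.125,0,0,0,-1]]'
python3 - <<'E'
from h import *
st(); snap('wrist','w1'); snap('scene','s1');row([.5905,.0058,.30]);
a=load('s1')['image'];cv2.imwrite('pics/s1z.png',cv2.resize(a[150:345,250:440],None,fx=3,fy=3,interpolation=2)[:,:,::-1])
E
```

```text
time_s: 2.15
ee_pos: [0.5886, 0.0062, 0.3237]
eef_rot: [-3.136, 0.011, 0.354]
force: [0.7, -0.1, -0.4]
grip_width: 0.0004
2.15 [0.5886 0.0062 0.3237] [-3.136  0.011  0.354] F [ 0.69 -0.13 -0.43] g 0.0004 [-0.05  0.34  1.2   0.    1.61  1.16]
row [0.0003, -0.0001, 0.0313] [-0.0007, 0.0004, -0.0]
```

View pics/w1.png

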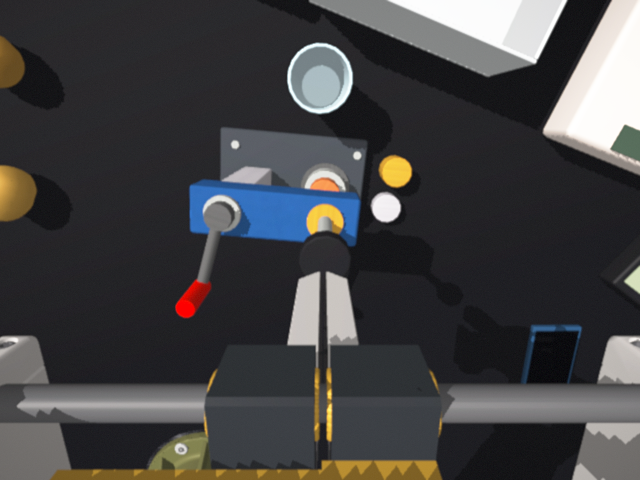

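View pics/s1z.png

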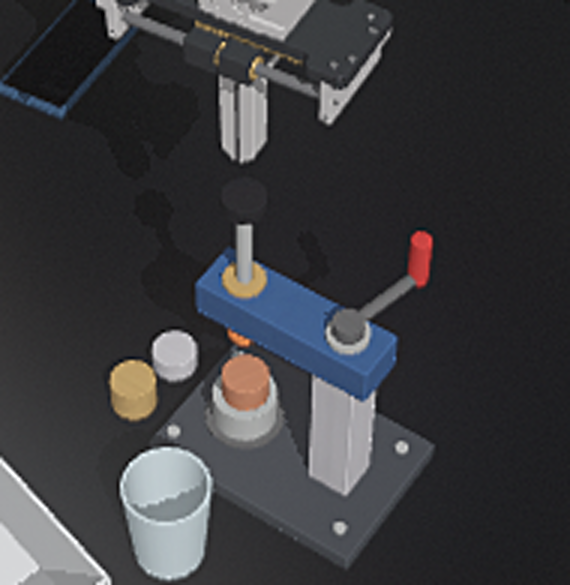

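The wrist view shows the fingertips at (322,265) just behind the black knob at (325,255). In the scene view the fingers sit straight above the black knob. Next I descend slowly and watch the force.

```bash
python3 -m jog '[[0,0,0.01,0,0,0,-1],[0,0,0.02,0,0,0,-1],[0,0,0.03,0,0,0,-1],[0,0,0.034,0,0,0,-1],[0,0,0.037,0,0,0,-1],[0,0,0.037,0,0,0,-1]]'
python3 - <<'E'
from h import *
st();print(proj(load('scene0'),[.59,.006,.083]),[ (z,np.round((proj(load('scene0'),[.59,.006,z])-[270,195])*4)) for z in (.08,.1,.11,.12,.13,.14,.15)])
E
```

```text
time_s: 2.85
ee_pos: [0.5902, 0.0056, 0.2941]
eef_rot: [-3.14, 0.001, 0.353]
force: [-0.6, -0.3, -0.2]
grip_width: 0.0006
2.85 [0.5902 0.0056 0.2941] [-3.14e+00  1.00e-03  3.53e-01] F [-0.56 -0.32 -0.24] g 0.0006 [-0.05  0.35  1.26  0.    1.54  1.16]
[331.65757916 272.54943226] [(0.08, array([247., 313.])), (0.1, array([247., 293.])), (0.11, array([247., 282.])), (0.12, array([246., 272.])), (0.13, array([246., 261.])), (0.14, array([246., 250.])), (0.15, array([246., 239.]))]
```

```bash
python3 -m jog '[[0,0,0.003,0,0,0,-1],[0,0,0.006,0,0,0,-1],[0,0,0.008,0,0,0,-1],[0,0,0.010,0,0,0,-1],[0,0,0.012,0,0,0,-1],[0,0,0.014,0,0,0,-1]]'
python3 -m jog '[[0,0,0.002,0,0,0,-1],[0,0,0.004,0,0,0,-1],[0,0,0.006,0,0,0,-1],[0,0,0.008,0,0,0,-1]]'
python3 - <<'E'
from h import *
snap('scene','s2');a=load('s2')['image'];cv2.imwrite('pics/s2z.png',cv2.resize(a[195:345,270:410],None,fx=4,fy=4,interpolation=2)[:,:,::-1])
E
```

```text
time_s: 3.45
ee_pos: [0.5902, 0.0056, 0.2804]
eef_rot: [-3.141, 0.0, 0.353]
force: [-1.6, 0.5, 5.5]
grip_width: 0.0005
time_s: 3.85
ee_pos: [0.5902, 0.0056, 0.2723]
eef_rot: [-3.141, 0.0, 0.353]
force: [-1.3, -0.3, 4.3]
grip_width: 0.0004
```

View pics/s2z.png

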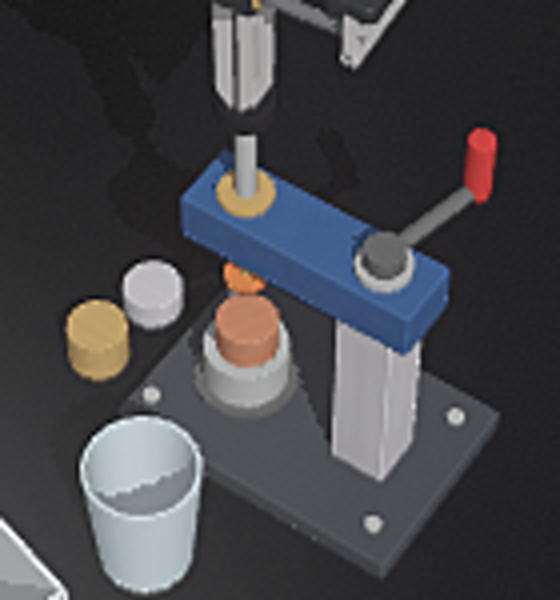

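The rod slides at about 4.5 N. The foot is at (245,280), still clear of the sample top, which is centred at (247,313).

```bash
python3 -m jog '[[0,0,0.002,0,0,0,-1],[0,0,0.004,0,0,0,-1],[0,0,0.006,0,0,0,-1],[0,0,0.008,0,0,0,-1],[0,0,0.010,0,0,0,-1]]'
python3 - <<'E'
from h import *
snap('scene','s3');a=load('s3')['image'];cv2.imwrite('pics/s3z.png',np.clip(1.6*cv2.resize(a[235:305,290:370],None,fx=8,fy=8,interpolation=2)[:,:,::-1].astype(float)+20,0,255).astype(np.uint8))
E
```

```text
time_s: 4.4
ee_pos: [0.5902, 0.0056, 0.2616]
eef_rot: [-3.141, 0.001, 0.353]
force: [-0.4, 0.1, 3.6]
grip_width: 0.0003
```

View pics/s3z.png

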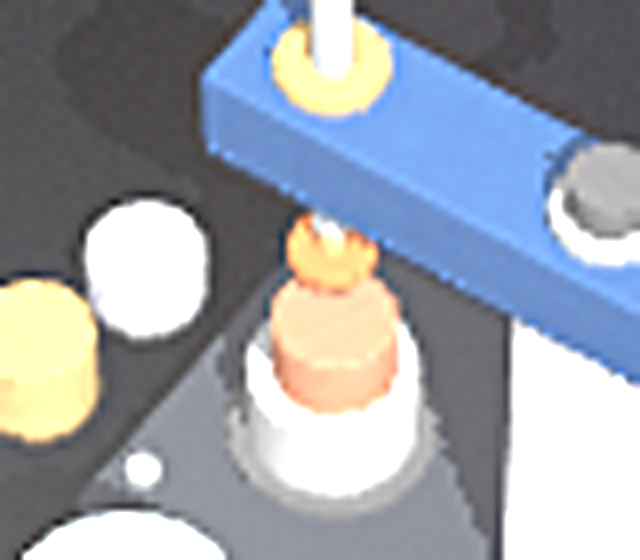

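The foot's lower edge, at (333,290) in the crop, is about 17 mm above contact.

```bash
python3 -m jog '[[0,0,0.002,0,0,0,-1],[0,0,0.004,0,0,0,-1],[0,0,0.006,0,0,0,-1]]'
python3 -m jog '[[0,0,0.001,0,0,0,-1],[0,0,0.002,0,0,0,-1],[0,0,0.003,0,0,0,-1]]'
python3 - <<'E'
from h import *
snap('scene','s4');a=load('s4')['image'];cv2.imwrite('pics/s4z.png',np.clip(1.6*cv2.resize(a[235:305,290:370],None,fx=8,fy=8,interpolation=2)[:,:,::-1].astype(float)+20,0,255).astype(np.uint8))
E
```

```text
time_s: 4.75
ee_pos: [0.5902, 0.0056, 0.2552]
eef_rot: [-3.14, 0.001, 0.353]
force: [-0.3, -0.3, 3.5]
grip_width: 0.001
time_s: 5.05
ee_pos: [0.5902, 0.0056, 0.2521]
eef_rot: [-3.14, 0.001, 0.353]
force: [-0.8, 0.1, 4.3]
grip_width: 0.0008
```

View pics/s4z.png

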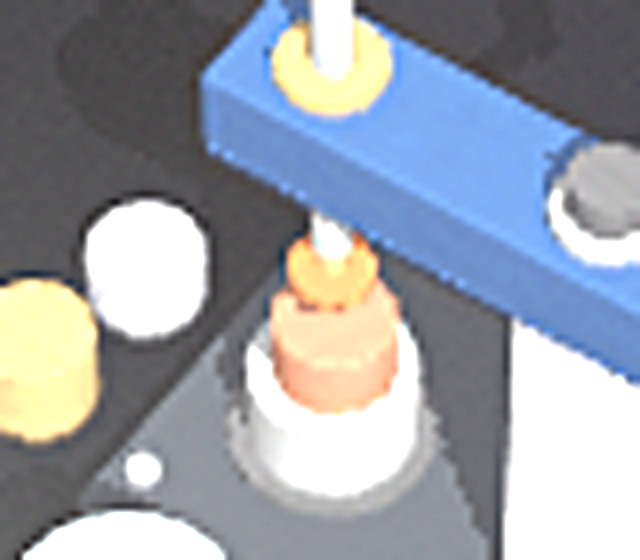

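```bash
python3 -m jog '[[0,0,0.001,0,0,0,-1],[0,0,0.002,0,0,0,-1],[0,0,0.003,0,0,0,-1],[0,0,0.004,0,0,0,-1]]'
python3 -m jog '[[0,0,0.001,0,0,0,-1]]'
```

```text
time_s: 5.5
ee_pos: [0.5902, 0.0056, 0.2479]
eef_rot: [-3.14, 0.001, 0.353]
force: [0.0, 0.4, 4.0]
grip_width: 0.0004
time_s: 5.6
ee_pos: [0.5902, 0.0056, 0.2468]
eef_rot: [-3.14, 0.001, 0.353]
force: [1.7, -0.0, 4.6]
grip_width: 0.0003
```

```bash
python3 -m jog '[[0,0,0.001,0,0,0,-1]]'
```

```text
time_s: 5.7
ee_pos: [0.5902, 0.0056, 0.2457]
eef_rot: [-3.141, 0.001, 0.353]
force: [-0.4, 0.1, 4.8]
grip_width: 0.0007
```

```bash
python3 -m jog '[[0,0,0.001,0,0,0,-1]]'
```

```text
time_s: 5.8
ee_pos: [0.5902, 0.0056, 0.2446]
eef_rot: [-3.14, 0.001, 0.353]
force: [-0.8, 0.2, 3.2]
grip_width: 0.0003
```

```bash
python3 -m jog '[[0,0,0.001,0,0,0,-1]]'
python3 - <<'E'
from h import *
snap('scene','s5');a=load('s5')['image'];cv2.imwrite('pics/s5z.png',np.clip(1.6*cv2.resize(a[235:305,290:370],None,fx=8,fy=8,interpolation=2)[:,:,::-1].astype(float)+20,0,255).astype(np.uint8))
E
```

```text
time_s: 5.9
ee_pos: [0.5902, 0.0056, 0.2435]
eef_rot: [-3.14, 0.001, 0.353]
force: [0.1, -0.6, 3.5]
grip_width: 0.0003
```

View pics/s5z.png

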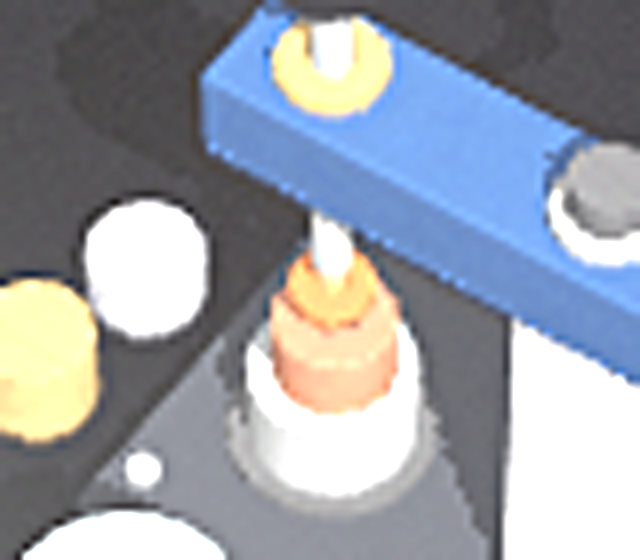

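Still about 2 to 4 mm short. I continue in single steps.

```bash
python3 -m jog '[[0,0,0.0008,0,0,0,-1]]'
```

```text
time_s: 6.05
ee_pos: [0.5902, 0.0056, 0.2426]
eef_rot: [-3.14, 0.001, 0.353]
force: [-0.4, -0.7, 4.1]
grip_width: 0.0005
```

```bash
python3 -m jog '[[0,0,0.0008,0,0,0,-1]]'
```

```text
time_s: 6.15
ee_pos: [0.5902, 0.0056, 0.2417]
eef_rot: [-3.14, 0.001, 0.353]
force: [0.8, -0.6, 3.9]
grip_width: 0.0002
```

```bash
python3 -m jog '[[0,0,0.0006,0,0,0,-1]]'
```

```text
time_s: 6.25
ee_pos: [0.5902, 0.0056, 0.241]
eef_rot: [-3.14, 0.001, 0.353]
force: [0.2, 0.0, 3.1]
grip_width: 0.0004
```

```bash
python3 -m jog '[[0,0,0.0006,0,0,0,-1]]'
```

```text
time_s: 6.35
ee_pos: [0.5902, 0.0056, 0.2404]
eef_rot: [-3.14, 0.001, 0.353]
force: [-0.7, -0.1, 4.3]
grip_width: 0.0005
```

```bash
python3 -m jog '[[0,0,0.0006,0,0,0,-1]]'
```

```text
time_s: 6.45
ee_pos: [0.5902, 0.0056, 0.2397]
eef_rot: [-3.14, 0.001, 0.353]
force: [0.1, 0.1, 3.9]
grip_width: 0.0002
```

```bash
python3 -m jog '[[0,0,0.0006,0,0,0,-1]]'
```

```text
time_s: 6.55
ee_pos: [0.5902, 0.0056, 0.2391]
eef_rot: [-3.14, 0.001, 0.353]
force: [-0.7, 0.8, 4.6]
grip_width: 0.0008
```

```bash
python3 -m jog '[[0,0,0.0005,0,0,0,-1]]'
```

```text
time_s: 6.65
ee_pos: [0.5902, 0.0056, 0.2385]
eef_rot: [-3.14, 0.001, 0.353]
force: [0.4, 0.1, 3.7]
grip_width: 0.0006
```

```bash
python3 -m jog '[[0,0,0.0005,0,0,0,-1]]'
```

```text
time_s: 6.75
ee_pos: [0.5902, 0.0056, 0.238]
eef_rot: [-3.14, 0.001, 0.353]
force: [-0.2, -0.9, 3.6]
grip_width: 0.0005
```

Run:
```python
from h import *
snap('scene','s6');a=load('s6')['image'];cv2.imwrite('pics/s6z.png',np.clip(1.6*cv2.resize(a[235:305,290:370],None,fx=8,fy=8,interpolation=2)[:,:,::-1].astype(float)+20,0,255).astype(np.uint8))
```

```text
(no output)
```

View pics/s6z.png

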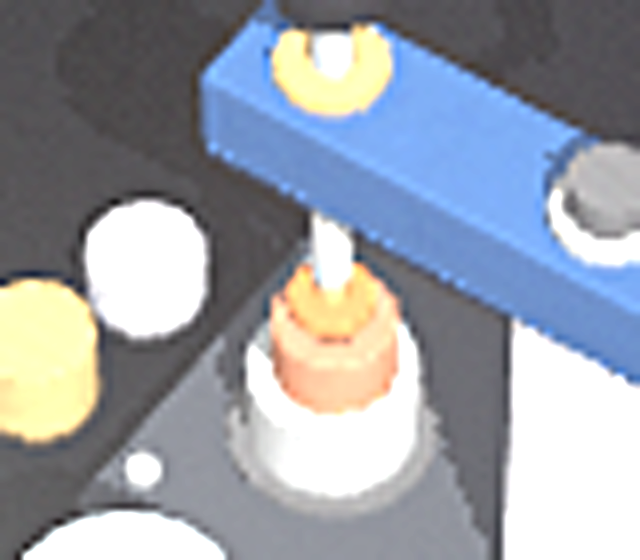

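```bash
python3 -m jog '[[0,0,0.0006,0,0,0,-1]]'
```

```text
time_s: 6.9
ee_pos: [0.5902, 0.0056, 0.2373]
eef_rot: [-3.14, 0.001, 0.353]
force: [0.3, 0.2, 4.6]
grip_width: 0.0002
```

```bash
python3 -m jog '[[0,0,0.0006,0,0,0,-1]]'
```

```text
time_s: 7.0
ee_pos: [0.5902, 0.0056, 0.2367]
eef_rot: [-3.141, 0.001, 0.353]
force: [-0.6, 0.2, 4.6]
grip_width: 0.0003
```

```bash
python3 -m jog '[[0,0,0.0006,0,0,0,-1]]'
```

```text
time_s: 7.1
ee_pos: [0.5902, 0.0056, 0.2362]
eef_rot: [-3.141, 0.001, 0.353]
force: [-0.9, -0.1, 6.1]
grip_width: 0.0004
```

```bash
python3 -m jog '[[0,0,0.0005,0,0,0,-1]]'
```

```text
time_s: 7.2
ee_pos: [0.5903, 0.0056, 0.2361]
eef_rot: [-3.141, 0.0, 0.353]
force: [-2.4, 0.5, 8.3]
grip_width: 0.0008
```

Contact: the push rose from about 4 N to 8.3 N, so about 4 N is on the foot. I now lift off.

```bash
python3 -m jog '[[0,0,-0.005,0,0,0,-1],[0,0,-0.02,0,0,0,-1],[0,0,-0.06,0,0,0,-1],[0,0,-0.06,0,0,0,-1],[0,0,-0.06,0,0,0,-1]]'
python3 - <<'E'
from h import *
st()
snap('scene','s7');a=load('s7')['image'];cv2.imwrite('pics/s7z.png',np.clip(1.6*cv2.resize(a[205:305,290:410],None,fx=6,fy=6,interpolation=2)[:,:,::-1].astype(float)+20,0,255).astype(np.uint8))
yaw=status.get_obs()['eef_rot'][2]
# tool y dir = (sin yaw,-cos yaw); want line at 56.5deg
for k in (np.radians(56.5)+np.pi/2,np.radians(56.5)-np.pi/2): print('yaw',k)
for z in (.30,.212): row([.4968,.0886,z],np.radians(56.5-90))
E
```

```text
time_s: 7.7
ee_pos: [0.5904, 0.0056, 0.2963]
eef_rot: [-3.141, -0.0, 0.353]
force: [0.3, 0.5, -0.5]
grip_width: 0.0006
7.7 [0.5904 0.0056 0.2963] [-3.141 -0.     0.353] F [ 0.25  0.47 -0.51] g 0.0006 [-0.05  0.34  1.26  0.    1.54  1.16]
yaw 2.5569073541716927
yaw -0.5846852994181003
row [-0.0588, -0.1102, -0.0045] [-0.0004, 0.0011, 0.5971]
row [-0.0587, -0.1101, 0.0835] [-0.0004, 0.0011, 0.5971]
```

View pics/s7z.png

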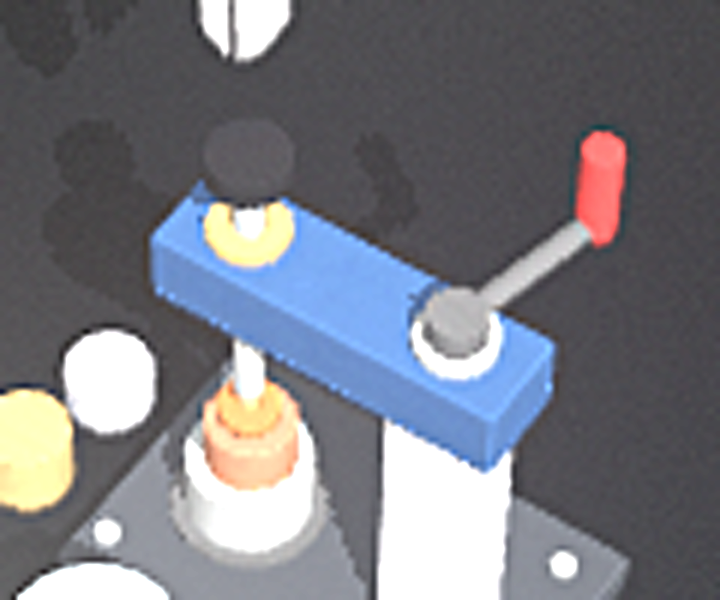

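The foot now rests on the copper disc at (250,420) in the crop, and the knob sits lower with the fingers clear. Next is the lever grasp, with a yaw near -0.45 to keep joint 6 inside its range.

```bash
python3 -m jog '[[-0.059,-0.11,-0.005,0,0,0.511,0.06],[-0.059,-0.11,-0.005,0,0,0.511,0.06],[-0.059,-0.11,-0.005,0,0,0.511,0.06],[-0.059,-0.11,-0.005,0,0,0.511,0.06],[-0.059,-0.11,-0.005,0,0,0.511,0.06],[-0.059,-0.11,-0.005,0,0,0.511,0.06],[-0.059,-0.11,-0.005,0,0,0.511,0.06],[-0.059,-0.11,-0.005,0,0,0.511,0.06]]' 20
python3 - <<'E'
from h import *
st();snap('wrist','w8');c=snap('top','t8');row([.4968,.0886,.213])
b=c['image'];cv2.imwrite('pics/t8z.png',cv2.resize(b[195:315,235:365],None,fx=5,fy=5,interpolation=2)[:,:,::-1])
E
```

```text
time_s: 8.55
ee_pos: [0.4965, 0.0883, 0.2997]
eef_rot: [3.141, 0.003, -0.448]
force: [-0.7, -0.2, -0.0]
grip_width: 0.0497
8.55 [0.4965 0.0883 0.2997] [ 3.141e+00  3.000e-03 -4.480e-01] F [-0.66 -0.21 -0.02] g 0.0497 [0.1  0.14 1.5  0.   1.51 2.12]
row [0.0003, -0.0004, 0.087] [0.0003, 0.0016, 0.0]
```

View pics/w8.png

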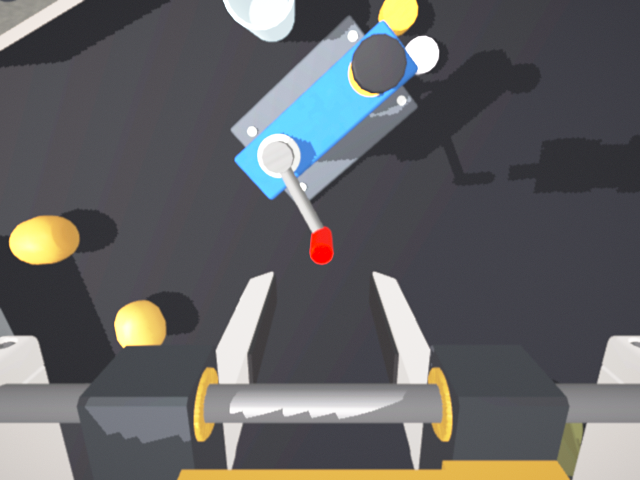

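The wrist view shows the red knob's top at (321,254), centred between the open jaws.

```bash
python3 - <<'E'
from h import *
c=load('w8');print(onz(c,321,254,.242),onz(c,279,157,.21),onz(c,378,62,.2335))
E
python3 -m jog '[[0,0,0.04,0,0,0,0.06],[0,0,0.07,0,0,0,0.06],[0,0,0.086,0,0,0,0.06],[0,0,0.086,0,0,0,0.06]]'
```

```text
[0.49395918 0.09076706 0.242     ] [0.56379013 0.09096432 0.21      ] [0.58900721 0.00614446 0.2335    ]
time_s: 9.05
ee_pos: [0.4954, 0.0882, 0.2119]
eef_rot: [3.139, 0.006, -0.447]
force: [0.6, -0.4, 0.6]
grip_width: 0.0495
```

```bash
python3 -m jog '[[0,0,0,0,0,0,-1],[0,0,0,0,0,0,-1],[0,0,0,0,0,0,-1],[0,0,0,0,0,0,-1],[0,0,0,0,0,0,-1]]' 15
python3 - <<'E'
from h import *
st();o=status.get_obs();piv=np.array([.5657,.0920]);p=o['ee_pos'][:2]-piv;r=np.linalg.norm(p);a0=np.arctan2(p[1],p[0])
print(r,np.degrees(a0)%360)
R=Ro.from_euler('xyz',o['eef_rot'])
for a in range(0,82,6):
    t=a0-np.radians(a);P=np.r_[piv+.07*np.array([np.cos(t),np.sin(t)]),o['ee_pos'][2]]
    print(a,np.degrees(t)%360,np.round(R.inv().apply(P-o['ee_pos']),4))
E
```

```text
time_s: 9.55
ee_pos: [0.4959, 0.0884, 0.2124]
eef_rot: [3.14, 0.005, -0.447]
force: [1.0, 1.2, 1.0]
grip_width: 0.0154
9.55 [0.4959 0.0884 0.2124] [ 3.14   0.005 -0.447] F [1.04 1.23 1.01] g 0.0154 [0.1  0.19 1.64 0.   1.32 2.12]
0.06993726002023114 182.93978123661563
0 182.93978123661563 [-0.0001  0.      0.    ]
6 176.93978123661563 [-0.0032 -0.0066  0.    ]
12 170.93978123661563 [-0.0057 -0.0135  0.    ]
18 164.93978123661563 [-0.0074 -0.0206  0.    ]
24 158.93978123661563 [-0.0084 -0.0279 -0.    ]
30 152.93978123661563 [-0.0086 -0.0352 -0.    ]
36 146.93978123661563 [-0.008  -0.0425 -0.    ]
42 140.93978123661563 [-0.0067 -0.0497 -0.    ]
48 134.93978123661563 [-0.0046 -0.0567 -0.0001]
54 128.9397812366156 [-0.0018 -0.0635 -0.0001]
60 122.93978123661563 [ 0.0017 -0.0699 -0.0001]
66 116.93978123661563 [ 0.0058 -0.076  -0.0001]
72 110.9397812366156 [ 0.0106 -0.0816 -0.0002]
78 104.93978123661563 [ 0.0159 -0.0866 -0.0002]
```

Gripped at a width of 15.4 mm. First half of the arc.

```bash
python3 -m jog '[[-0.003,-0.0065,0,0,0,0,-1],[-0.0057,-0.0135,0,0,0,0,-1],[-0.0074,-0.0205,0,0,0,0,-1],[-0.0084,-0.028,0,0,0,0,-1],[-0.0086,-0.035,0,0,0,0,-1],[-0.008,-0.0425,0,0,0,0,-1],[-0.008,-0.0425,0,0,0,0,-1]]'
python3 - <<'E'
from h import *
st();o=status.get_obs();piv=np.array([.5657,.0920]);p=o['ee_pos'][:2]-piv;r=np.linalg.norm(p);a0=np.arctan2(p[1],p[0])
print(r,np.degrees(a0)%360)
snap('wrist','w9')
R=Ro.from_euler('xyz',o['eef_rot'])
for a in range(0,48,6):
    t=a0-np.radians(a);P=np.r_[piv+.07*np.array([np.cos(t),np.sin(t)]),.2125]
    print(a,np.degrees(t)%360,np.round(R.inv().apply(P-o['ee_pos']),4))
E
```

```text
time_s: 10.25
ee_pos: [0.5067, 0.1309, 0.2121]
eef_rot: [3.14, 0.006, -0.447]
force: [-3.3, 3.9, -0.7]
grip_width: 0.0155
10.25 [0.5067 0.1309 0.2121] [ 3.14   0.006 -0.447] F [-3.31  3.89 -0.71] g 0.0155 [0.18 0.24 1.58 0.   1.33 2.2 ]
0.07069799857736687 146.5953878605148
0 146.5953878605148 [ 0.0007  0.0001 -0.0004]
6 140.5953878605148 [ 0.0021 -0.0071 -0.0004]
12 134.5953878605148 [ 0.0042 -0.0141 -0.0004]
18 128.5953878605148 [ 0.007  -0.0209 -0.0004]
24 122.59538786051478 [ 0.0106 -0.0273 -0.0005]
30 116.59538786051479 [ 0.0147 -0.0333 -0.0005]
36 110.59538786051479 [ 0.0195 -0.0389 -0.0005]
42 104.59538786051478 [ 0.0249 -0.0439 -0.0006]
```

View pics/w9.png

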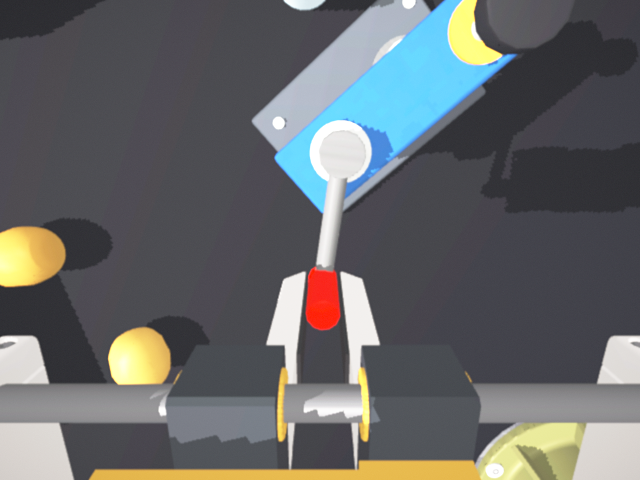

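The lever follows, with the red knob at (323,300) held between the fingers at moderate force. I continue to just short of the end.

```bash
python3 -m jog '[[0.002,-0.007,0,0,0,0,-1],[0.0042,-0.014,0,0,0,0,-1],[0.007,-0.021,0,0,0,0,-1],[0.0106,-0.0273,0,0,0,0,-1],[0.0147,-0.0333,0,0,0,0,-1],[0.0147,-0.0333,0,0,0,0,-1]]'
python3 - <<'E'
from h import *
st();o=status.get_obs();piv=np.array([.5657,.0920]);p=o['ee_pos'][:2]-piv;r=np.linalg.norm(p);a0=np.arctan2(p[1],p[0])
print(r,np.degrees(a0)%360)
R=Ro.from_euler('xyz',o['eef_rot'])
for a in range(0,22,2):
    t=a0-np.radians(a);P=np.r_[piv+.07*np.array([np.cos(t),np.sin(t)]),.2125]
    print(a,np.degrees(t)%360,np.round(R.inv().apply(P-o['ee_pos']),4))
E
```

```text
time_s: 10.9
ee_pos: [0.5346, 0.1546, 0.212]
eef_rot: [3.14, 0.006, -0.447]
force: [-0.1, 0.5, -0.8]
grip_width: 0.0158
10.9 [0.5346 0.1546 0.212 ] [ 3.14   0.006 -0.447] F [-0.1   0.53 -0.75] g 0.0158 [0.21 0.31 1.49 0.   1.35 2.23]
0.06987182394257424 116.45862363080451
0 116.45862363080451 [-0.0001 -0.0001 -0.0005]
2 114.45862363080451 [ 0.0014 -0.002  -0.0005]
4 112.4586236308045 [ 0.003  -0.0038 -0.0005]
6 110.45862363080451 [ 0.0047 -0.0056 -0.0005]
8 108.45862363080451 [ 0.0064 -0.0073 -0.0005]
10 106.45862363080451 [ 0.0082 -0.009  -0.0005]
12 104.4586236308045 [ 0.0101 -0.0106 -0.0005]
14 102.45862363080451 [ 0.0119 -0.0122 -0.0006]
16 100.45862363080451 [ 0.0139 -0.0136 -0.0006]
18 98.45862363080451 [ 0.0159 -0.015  -0.0006]
20 96.45862363080451 [ 0.0179 -0.0164 -0.0006]
```

```bash
python3 -m jog '[[0.0014,-0.002,0,0,0,0,-1],[0.003,-0.0038,0,0,0,0,-1],[0.0047,-0.0056,0,0,0,0,-1],[0.0056,-0.0065,0,0,0,0,-1]]'; python3 -m jog '[[0.0008,-0.0008,0,0,0,0,-1]]'
```

```text
time_s: 11.3
ee_pos: [0.542, 0.1577, 0.2119]
eef_rot: [3.14, 0.007, -0.447]
force: [-5.8, -0.7, 1.7]
grip_width: 0.0158
time_s: 11.4
ee_pos: [0.5426, 0.1578, 0.212]
eef_rot: [3.139, 0.007, -0.447]
force: [-5.2, -0.1, 1.3]
grip_width: 0.0158
```

```bash
python3 -m jog '[[0.0009,-0.0008,0,0,0,0,-1]]'
```

```text
time_s: 11.5
ee_pos: [0.5432, 0.158, 0.2119]
eef_rot: [3.139, 0.008, -0.447]
force: [-9.0, -1.1, 1.5]
grip_width: 0.0158
```

```bash
python3 -m jog '[[0.0009,-0.0008,0,0,0,0,-1]]'
```

```text
time_s: 11.6
ee_pos: [0.5433, 0.158, 0.2119]
eef_rot: [3.137, 0.01, -0.447]
force: [-13.8, -3.6, 4.1]
grip_width: 0.0152
```

```bash
python3 -m jog '[[0.0009,-0.0008,0,0,0,0,-1]]'
```

```text
time_s: 11.7
ee_pos: [0.5432, 0.158, 0.2119]
eef_rot: [3.136, 0.013, -0.447]
force: [-12.4, -1.2, 4.5]
grip_width: 0.0157
```

```bash
python3 -m jog '[[0.0015,-0.001,0,0,0,0,-1],[0.0015,-0.001,0,0,0,0,-1]]'
python3 - <<'E'
from h import *
st()
c=snap('wrist','w10');c=snap('scene','s10');a=c['image'];cv2.imwrite('pics/s10z.png',cv2.resize(a[175:325,280:430],None,fx=4,fy=4,interpolation=2)[:,:,::-1])
E
```

```text
time_s: 11.9
ee_pos: [0.5434, 0.158, 0.2118]
eef_rot: [3.133, 0.016, -0.447]
force: [-15.9, -2.6, 5.6]
grip_width: 0.0156
11.9 [0.5434 0.158  0.2118] [ 3.133  0.016 -0.447] F [-15.9   -2.64   5.57] g 0.0156 [0.22 0.34 1.45 0.   1.37 2.23]
```

View pics/s10z.png

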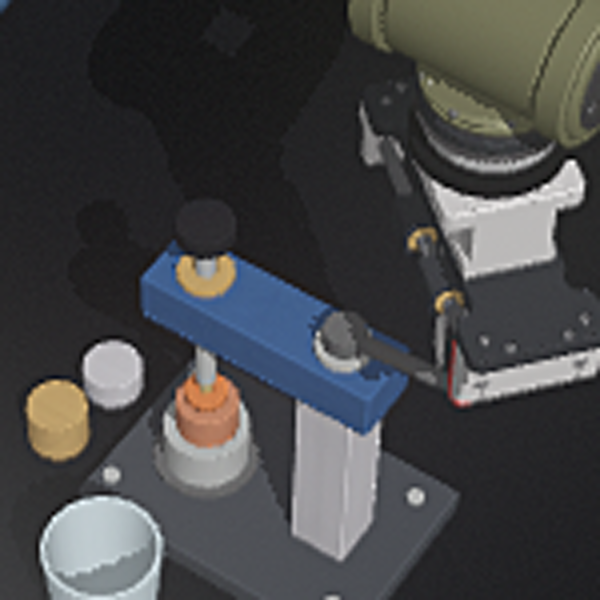

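The lever is stalled against its end stop at 15.9 N and a direction of 108.7°, against 109.3° expected. I release and retreat.

```bash
python3 -m jog '[[0,0,0,0,0,0,0.06],[0,0,0,0,0,0,0.06],[0,0,0,0,0,0,0.06],[0,0,0,0,0,0,0.06],[0,0,-0.02,0,0,0,0.06],[0,0,-0.06,0,0,0,0.06],[0,0,-0.1,0,0,0,0.06],[-0.06,0,-0.12,0,0,0,0.06],[-0.1,0,-0.12,0,0,0,0.06],[-0.1,0,-0.12,0,0,0,0.06],[-0.1,0,-0.12,0,0,0,0.06]]'
python3 - <<'E'
from h import *
st()
c=snap('wrist','w11');t=snap('top','t11');c=snap('scene','s11');a=c['image'];
A=cv2.resize(a[195:345,270:410],None,fx=4,fy=4,interpolation=2)[:,:,::-1];cv2.imwrite('pics/s11z.png',np.clip(1.6*A.astype(float)+20,0,255).astype(np.uint8))
E
```

```text
time_s: 13.1
ee_pos: [0.455, 0.2017, 0.3341]
eef_rot: [3.134, 0.015, -0.446]
force: [0.3, -0.6, 0.6]
grip_width: 0.0499
13.1 [0.455  0.2017 0.3341] [ 3.134  0.015 -0.446] F [ 0.32 -0.61  0.58] g 0.0499 [0.34 0.12 1.44 0.01 1.59 2.36]
```

View pics/s11z.png

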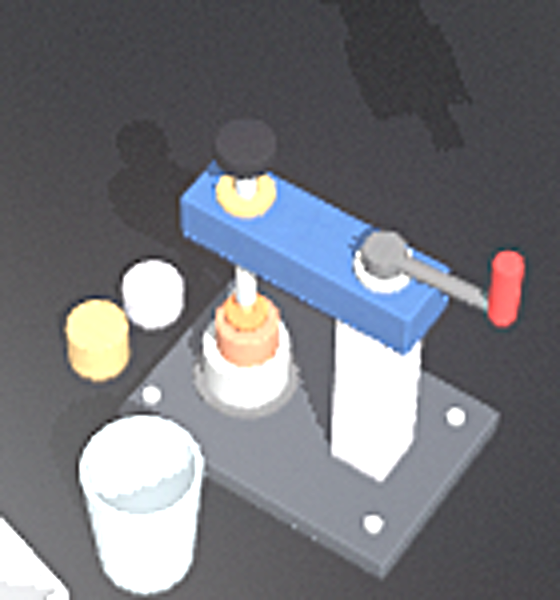

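View pics/w11.png

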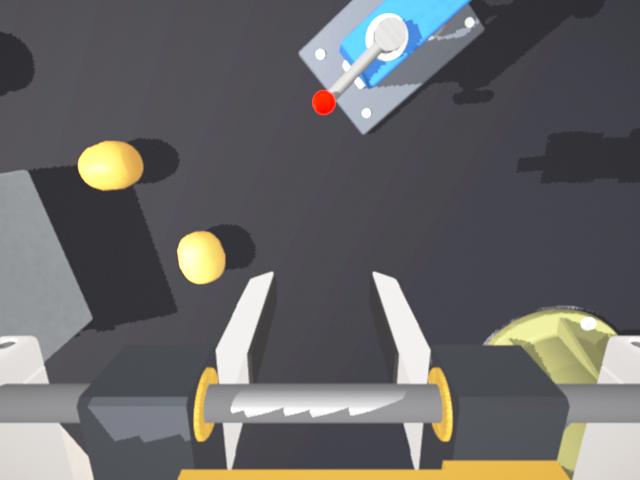

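View pics/t11.png

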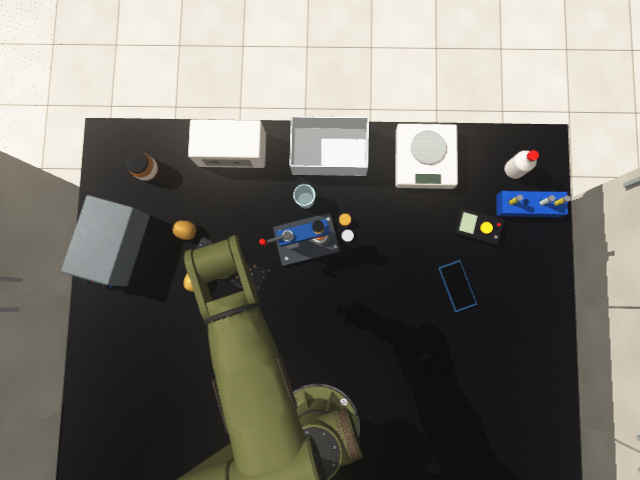

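The red knob is now at (324,102) in the wrist view, pointing beyond the head's column end, and at (507,290) in the scene crop. The foot is still on the sample at (247,320), and nothing else has moved. One numeric check follows, then I hand in.

Run:
```python
from h import *
t=load('t11');s=load('s11');w=load('w11')
def cen(c):
    i=c['image'].astype(int);m=((i[:,:,0]>150)&(i[:,:,1]<70)&(i[:,:,2]<70)).astype(np.uint8);n,l,st_,ce=cv2.connectedComponentsWithStats(m);return [(np.round(ce[k],1),st_[k,4]) for k in range(1,n) if st_[k,4]>5]
print(cen(t),cen(w))
for c in cen(w)[:1]:
    P=onz(w,*c[0],.242);q=onz(w,391,36,.21);d=(P-q);print(P,q,np.degrees(np.arctan2(d[1],d[0])),np.hypot(d[0],d[1]))
for c in cen(t): print(onz(t,*c[0],.242))
# rod/foot/sample change between s7 (after push) and s11
a=load('s7')['image'].astype(int)[205:300,300:360];b=s['image'].astype(int)[205:300,300:360]
D=np.abs(a-b).max(2);print('changed px rod/sample',(D>40).sum()); print(np.argwhere(D>40)[:8]+[205,300])
print(status.get_obs()['time_s'])
```

```text
[(array([532.7, 154.9]), np.int32(89)), (array([498.5, 224.2]), np.int32(10)), (array([261.5, 241. ]), np.int32(26))] [(array([323.4, 102.2]), np.int32(414))]
[0.54099035 0.15929234 0.242     ] [0.56204243 0.09337916 0.21      ] 107.71301974305408 0.06919347258961135
[ 0.79948398 -0.59055424  0.242     ]
[ 0.60231083 -0.4913417   0.242     ]
[0.54422269 0.15964075 0.242     ]
changed px rod/sample 113
[[205 323]
 [205 324]
 [205 325]
 [205 326]
 [205 327]
 [205 329]
 [205 330]
 [205 331]]
13.25
```

```bash
python3 -c "
from station import ctrl; print(ctrl.hand_in())"
```

```text
the job is handed in; nothing more can be done
None
```

The stop is down on the copper sample and locked. I handed the job in at about 13.3 s, well under the 58 s limit.

- **Stop rod:** I pushed it down with closed fingers until the force rose from about 4 N (sliding friction) to 8.3 N. That puts roughly 4 N on the sample, judged from wrist force alone. After lift-off the foot still rested on the sample.
- **Clamp lever:** I gripped the red knob and swung it clockwise until it stalled at about 16 N, then let go and backed away. It points at 108–109° in the world frame, and the end stop was expected at about 109°.
- **Last checks:** The final pictures show the sample on the post and everything in view where it was; the arm hides part of one potato from above. Wrist force reads about zero and the arm is clear of everything.
- **Disagreements:** Camera readings of the knob differ by about 3 mm, which is within calibration. The before-and-after comparison around the rod and sample showed 113 changed pixels. The first few were at the top edge, where the fingers had been; I did not trace the rest, and saw no shift of rod or sample by eye.

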